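# Seat two bun feet in a dished packing board

## Task

Slide the two turned wooden bun feet across the grey packing board, never lifting them off it or tipping them over, until each sits upright and fully home, self-centred, in its own dished seat: the large foot in the large dish, the small foot in the small dish. Do not shift the label roll standing on the board or the tape measure beside the board, and leave everything released and at rest.

Things in the scene. Friction and masses are not known exactly. Their poses are not given: they have to be found in the camera images.
- board: Fixed grey board, slippery (friction about 0.07), 26 mm thick, origin on its underside; spans x -180 to +135, y -205 to +205 mm. Two flush inserts with a round dish each, centred at x +75, y +100 and -100 mm (which is which varies). Fixed rib between them: x +50 to +130, y -10 to +10 mm, 30 mm high above the board. The feet start near x -100 to -45 mm, one on each side, either way round.
- seat_large (a point): Centre of the mouth of the large dish, level with the board's top. Mouth 86 mm across, smooth conical wall sloping at 30 degrees down to a flat floor 27 mm across, 17 mm deep. A foot let go within about 20 mm of the centre slides home and rights itself.
- seat_small (a point): Centre of the mouth of the small dish, level with the board's top: mouth 72 mm across, same wall slope, floor 23 mm across, 14 mm deep.
- bun_large: Large turned wooden bun foot, a flattened ball 98 mm across (widest 28 mm above its underside) and 46 mm high, tapering below at 30 degrees to a flat underside 28 mm across, flat top 56 mm across with a small steel disc; about 0.35 kg, bottom-heavy. Origin at the centre of its underside, z up through its top. Fully home, its origin lies 16 mm below the point of the large dish.
- bun_small: Small bun foot of the same shape: 82 mm across (widest 23 mm above its underside), 38 mm high, underside 23 mm across, top 47 mm across; about 0.22 kg, bottom-heavy. Origin at the centre of its underside, z up. Fully home, its origin lies 13.7 mm below the point of the small dish.
- label_roll: White roll of labels standing loose on the board's near part, between the two feet: upright cylinder 72 mm across, 55 mm high. Origin at the centre of its underside. A bystander, not to be shifted.
- tape_measure: Yellow tape measure lying loose on the bench to the right of the board: 64 x 75 mm, 37 mm high, origin at the centre of its underside. A bystander, not to be shifted.

How it is judged:
At the end, for the whole second after the job is handed in: Each bun foot rests in the dish of its own size: within 5 mm of the dish's centre, sunk at least 14 mm (large) or 11.5 mm (small) below the board's top, tilted less than 5 degrees, at rest; the label roll and the tape measure within 15 mm of where they stood (horizontal distance between bun_large and seat_large below 0.005 m and horizontal distance between bun_small and seat_small below 0.005 m and z of bun_large in the frame of seat_large below -0.014 m and z of bun_small in the frame of seat_small below -0.0115 m and angle between each of bun_large, bun_small's own z axis and vertical below 0.09 rad and linear speed of each of bun_large, bun_small below 0.02 m/s and distance of each of label_roll, tape_measure from where it was at the start of the episode below 0.015 m); the robot touches nothing.
It fails at once if a bun foot is lifted off the board (its underside's centre more than 20 mm above the board's top) (z of any of bun_large, bun_small in the frame of board above 0.046 m).
It fails at once if a bun foot is tipped over (more than 60 degrees) or falls off the board (angle between any of bun_large, bun_small's own z axis and vertical above 1.05 rad or z of any of bun_large, bun_small in the frame of board below -0.005 m).
It fails at once if the label roll or the tape measure is shifted by more than 15 mm (distance of any of label_roll, tape_measure from where it was at the start of the episode above 0.015 m).
It also fails if it takes over 58 s, if anything falls off the work surface, if the arm or the gripper's body presses on something with over 40 N, if the wrist force passes 120 N, or if a joint passes its speed limit or range.

## Robot

A 7-joint arm with a two-finger parallel gripper is mounted at the origin on a cart in front of the work surface, level with it; the furniture and walls round the work are solid. World frame = base frame: x ahead of the robot, y to its left, z up, the work surface at z = 0. Lengths are in m, angles in rad, forces in N, time in s.
With the tool pointing down it reaches from about 0.425 to 0.925 m from the base axis. Payload 6.8 kg.
Tool frame: the origin (TCP) lies on the centre line of the jaws, within the pads' length; the fingertips stand 14 mm ahead of it and the grasp point (between the pads) lies 5 mm behind it (r.tips_ahead is the distance from the TCP to the fingertips, in m); z points along the fingers, y is the line along which they close (so a half turn about z gives the same grasp; the last joint's range is limited). The gripper opens to 85 mm and grips with 20 to 120 N. Pads are 22 mm wide; open, the fingers measure 114 mm over their backs; the gripper's body (76 mm by 85 mm) begins 54 mm behind the grasp point. The pads swing forward as they close: fully open they stand 13 mm farther back than shut.
Start: joints at [1.114, 0.477, 0.022, 1.555, -0.011, 1.109, -0.083], TCP at [0.231, -0.634, 0.245] pointing down, gripper open.
Joint ranges: [-2.96, 2.96], [-0.34, 2.1], [-1.41, 1.46], [0.24, 2.44], [-1.37, 4.51], [0.17, 1.92], [-2.96, 2.96]. Speed limits (rad/s): [2.39, 2.39, 3.14, 3.14, 3.14, 3.14, 3.14].

## Interface

Orientations are given as a rotation vector (axis times angle).
In Python, from bench import r, eyes gives the robot as it stands.
- The arm moves only by the tool step_arm, never from a script. Its argument "rows" is a list of rows, each a list of 6 numbers: the shift along the world's x, y, z in units of 60 cm (1.0 is 60 cm), then the turn, a rotation vector about the world's x, y, z in units of pi rad (1.0 is pi rad). In form: [[x, y, z, rx, ry, rz], ...]. A call has 1 to 5 rows; each row is the pose to reach, as a shift and turn from the pose commanded when the call began, turning the shorter way round; what a row does not reach only later rows make up. A row lasts 1/12 s, in which the tool goes at most 41.7 mm and 7.16 degrees, less where a joint would pass 70% of its speed; a pose out of reach is approached as far as the arm can. A call with a number of a shift or a turn outside -1 to 1 is refused whole. A call with a gripper value outside its range is refused whole. "jaw" is the closure, from 0 (fully open) to 1 (shut), set as the call begins (left out, the last holds). The fingers move at their own pace and stop on an object; "squeeze" is the grip in N (left out, the last holds). Time passes only in rows, so rows that repeat a pose let the fingers close. It gives the time, the measured TCP pose, the force, the opening and the grip force at its end, in the units of the state.
- r.get_obs(): the state, without advancing time (a new reading comes with each control period).
- eyes.grab_frame(name): name is "scene" or "top" or "wrist"; returns the picture (420x560x3 uint8, red, green, blue); there is no depth.
- eyes.camera_info(name): a dict with "mtx" (3x3 intrinsics, pixels), "k1" (the pictures are not rectified: a ray, as slopes to the right and down, at radius r is drawn at 1 + k1 r^2 times it, then the intrinsics apply), "extrinsics" (4x4, takes a point from camera to world coordinates); the wrist camera has in their place "tool_from_camera" (4x4, takes a point from camera to tool coordinates, whose origin is the TCP and whose axes are the flange's). Camera axes: x right, y down, z forward; pixel columns grow to the right and rows downward; lengths in m; the calibration is good to about 2 mm. A picture is of the moment at which its call begins: read the wrist's pose just before it. camera_info takes no time and is no camera call.
- r.hand_in(): hands the job in; it is judged then, once.
The state is a dict: "clock": time; "joints": joint angles; "qvel": joint speeds; "tau": joint torques, N m; "tcp_pos": TCP position; "orientation": TCP orientation; "contact_force": force on the tool from outside, world axes, zero at the start; "moment": the same for the moment, N m; "grip_width": finger opening in m; "gripper_force": force on a finger pad.
Only numpy, scipy, OpenCV 4.12 (cv2) and the standard library are available. Lean on these libraries where they do the work, as an engineer would, in place of code of your own. Each camera call takes 0.05 s, during which the arm holds its last target. There are 200 camera calls.

## Working session

There is one attempt and no reset: what is moved stays moved. The work goes in short steps, Python scripts to look and compute and a tool call to move; the robot and the scene stay as the last step left them, time stands still between calls to the robot, and variables do not carry over. Pictures are saved under pics/ and viewed, at most 10 in all, crops included, and the job is handed in when it is done.

Besides the shell and the picture viewer there is one more tool, called by a JSON object that holds its "name" and its "arguments". step_arm: Moves the arm, as the interface text tells. Shifts and turns lie within -1 to 1; 1 stands for 60 cm of shift or pi rad of turn. Its arguments: {"type":"object","properties":{"rows":{"type":"array"},"jaw":{"type":"number"},"squeeze":{"type":"number"}},"required":["rows"]}

```bash
mkdir -p pics; python3 - <<'E'
from bench import r,eyes
import cv2,numpy as np
for n in ("top","scene"):
    cv2.imwrite(f"pics/{n}0.png",eyes.grab_frame(n)[:,:,::-1])
    print(n,eyes.camera_info(n))
print(r.get_obs(), r.tips_ahead)
E
```

```text
top {'mtx': array([[459.60113682,   0.        , 277.12821858],
       [  0.        , 459.60113682, 212.6684027 ],
       [  0.        ,   0.        ,   1.        ]]), 'k1': -0.07359658157308151, 'extrinsics': array([[ 7.52021736e-03, -9.80426678e-01,  1.96740885e-01,
         3.59386527e-01],
       [-9.99971677e-01, -7.43281708e-03,  1.18263272e-03,
        -1.47821498e-01],
       [ 3.02854336e-04, -1.96744206e-01, -9.80454806e-01,
         1.02726692e+00],
       [ 0.00000000e+00,  0.00000000e+00,  0.00000000e+00,
         1.00000000e+00]])}
scene {'mtx': array([[498.09446097,   0.        , 277.10349468],
       [  0.        , 498.09446097, 210.20803326],
       [  0.        ,   0.        ,   1.        ]]), 'k1': 0.05066703447231983, 'extrinsics': array([[-7.15985478e-01, -3.08503530e-01,  6.26251042e-01,
        -8.55759190e-02],
       [-6.98114890e-01,  3.17209412e-01, -6.41883003e-01,
         5.20606722e-01],
       [-6.29553064e-04, -8.96774086e-01, -4.42488240e-01,
         5.09867287e-01],
       [ 0.00000000e+00,  0.00000000e+00,  0.00000000e+00,
         1.00000000e+00]])}
{'clock': 0.1, 'joints': array([ 1.11390043,  0.47771343,  0.02234307,  1.55631038, -0.01147813,
        1.10932467, -0.08308348]), 'qvel': array([ 0.00106057, -0.00043027,  0.0006241 , -0.00358849,  0.00144369,
        0.00091724, -0.00270188]), 'tau': array([ 5.08625235e-03, -5.97763038e+01,  1.61337912e+00, -2.81956208e+01,
        1.27326068e-02,  4.92642474e-03, -1.16944551e-05]), 'tcp_pos': array([ 0.23050891, -0.63389248,  0.24444345]), 'orientation': array([-3.09237628e+00, -5.44912912e-01,  6.54438058e-04]), 'contact_force': array([-0.36051373, -0.71150016,  0.1092226 ]), 'moment': array([-0.00495834,  0.04234589, -0.03204406]), 'gripper_force': 0.0, 'grip_width': 0.08535503780344282} 0.014
```

View pics/top0.png

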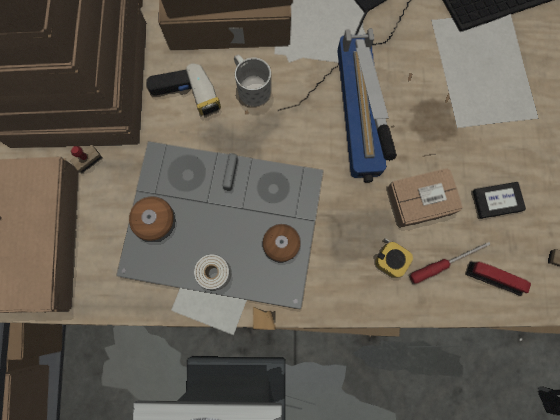

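View pics/scene0.png

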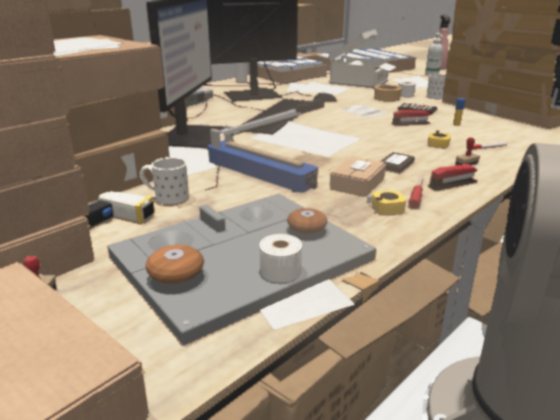

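```bash
cat > h.py <<'E'
import numpy as np,cv2
from bench import r,eyes
def pix2w(n,uv,z):
    c=eyes.camera_info(n);T=c["extrinsics"]
    p=cv2.undistortPoints(np.array(uv,float).reshape(-1,1,2),c["mtx"],np.array([c["k1"],0,0,0.]))[:,0]
    d=np.c_[p,np.ones(len(p))]@T[:3,:3].T
    return T[:3,3]+d*((z-T[2,3])/d[:,2])[:,None]
def w2pix(n,P):
    c=eyes.camera_info(n);T=np.linalg.inv(c["extrinsics"])
    return cv2.projectPoints(np.array(P,float).reshape(-1,1,3),cv2.Rodrigues(T[:3,:3])[0],T[:3,3],c["mtx"],np.array([c["k1"],0,0,0.]))[0][:,0]
E
python3 - <<'E'
from h import *
im=cv2.imread("pics/top0.png")
c=cv2.resize(im[132:322,110:340],None,fx=3,fy=3,interpolation=cv2.INTER_CUBIC)
cv2.imwrite("pics/crop0.png",c)
hsv=cv2.cvtColor(im,cv2.COLOR_BGR2HSV)
m=((hsv[...,0]<16)&(hsv[...,1]>110)&(hsv[...,2]>50)).astype(np.uint8)
m[:132]=0;m[322:]=0;m[:,:110]=0;m[:,340:]=0
n,l,s,ce=cv2.connectedComponentsWithStats(m)
for i in range(1,n):
    if s[i,4]>100: print(s[i],ce[i])
E
```

```text
[ 129  197   44   43 1277] [151.13782302 218.53328113]
[263 225  37  36 905] [280.95359116 242.70939227]
```

View pics/crop0.png

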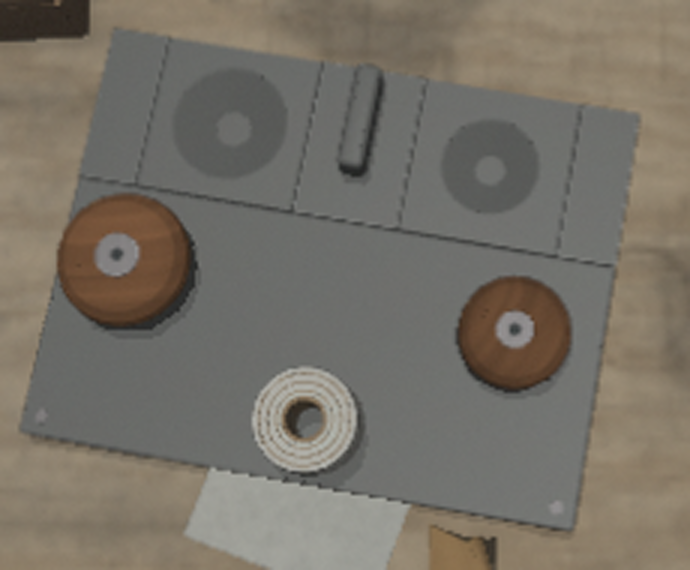

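```bash
cat > m.py <<'E'
from h import *
o=lambda L:[((u+.5)/3-.5+110,(v+.5)/3-.5+132) for u,v in L]
W=lambda L,z:pix2w("top",o(L),z)
c=W([(113,29),(638,114),(573,529),(22,432)],.026)[:,:2]
print("corners",c.round(4),"sides",[np.linalg.norm(c[i]-c[(i+1)%4]).round(4) for i in range(4)])
b=np.array([[.135,.205],[.135,-.205],[-.18,-.205],[-.18,.205]])
A,B=b-b.mean(0),c-c.mean(0)
H=A.T@B;th=np.arctan2(H[0,1]-H[1,0],H[0,0]+H[1,1])
R=np.array([[np.cos(th),-np.sin(th)],[np.sin(th),np.cos(th)]])
t=c.mean(0)-R@b.mean(0);print("board",t,th,"resid",(b@R.T+t-c).round(4).tolist())
SL,SS=R@[.075,.1]+t,R@[.075,-.1]+t
print("seats from board",SL,SS,"from dish",W([(230,122),(490,166)],.026)[:,:2])
fl,fs=W([(116,254)],.072)[0,:2],W([(514,329)],.064)[0,:2]
print("feet",fl,fs)
print("outline est",pix2w("top",[(150.5,218)],.054),pix2w("top",[(281,242.5)],.049))
for f,s in((fl,SL),(fs,SS)):
  d=s-f;print("move",d,np.linalg.norm(d),np.degrees(np.arctan2(d[1],d[0])), "boardframe",R.T@(f-t))
print("roll",W([(304,419)],.081),"reach",np.linalg.norm(fl),np.linalg.norm(fs),np.linalg.norm(SL),np.linalg.norm(SS))
q=r.get_obs();Rt=cv2.Rodrigues(q["orientation"])[0];print(Rt.round(3))
print("box edge",pix2w("top",[(75,160),(72,310),(140,140)],0.0))
E
python3 m.py
```

```text
corners [[ 0.7262  0.1547]
 [ 0.6605 -0.2484]
 [ 0.3526 -0.1986]
 [ 0.4173  0.2021]] sides [np.float64(0.4084), np.float64(0.3119), np.float64(0.4059), np.float64(0.3126)]
board [ 0.56137434 -0.02608769] -0.1591651136942095 resid [[0.0009, 0.0002], [0.0016, -0.0015], [-0.0014, -0.0014], [-0.0011, 0.0027]]
seats from board [0.65127573 0.06076126] [ 0.61957695 -0.13671073] from dish [[ 0.65211131  0.0601576 ]
 [ 0.61907659 -0.13689251]]
feet [0.54103752 0.12743792] [ 0.49099944 -0.15530029]
outline est [[0.540822   0.12764485 0.054     ]] [[ 0.49052817 -0.15543173  0.049     ]]
move [ 0.11023821 -0.06667665] 0.12883415508691073 -31.167292739352657 boardframe [-0.04441264  0.14836177]
move [0.12857751 0.01858957] 0.12991438704346636 8.22674357012265 boardframe [-0.04900595 -0.13873335]
roll [[ 0.42540878 -0.01185457  0.081     ]] reach 0.5558435209448815 0.5149743949198454 0.6541039741790412 0.6344804282884708
[[ 0.94   0.342 -0.001]
 [ 0.342 -0.94   0.001]
 [-0.    -0.002 -1.   ]]
box edge [[0.68925486 0.33362547 0.        ]
 [0.34105711 0.3084173  0.        ]
 [0.73908193 0.18042486 0.        ]]
```

{"name": "step_arm", "arguments": {"rows": [[0.434,0.798,-0.1,0,0,0.435],[0.434,0.798,-0.1,0,0,0.435],[0.434,0.798,-0.1,0,0,0.435],[0.434,0.798,-0.1,0,0,0.435],[0.434,0.798,-0.1,0,0,0.435]], "jaw": 0}}

```text
clock: 0.52
tcp_pos: [0.33, -0.4504, 0.222]
orientation: [-2.772, -1.478, 0.0]
contact_force: [1.0, -0.2, -0.4]
grip_width: 0.0856
gripper_force: 0.0
```

{"name": "step_arm", "arguments": {"rows": [[0.268,0.492,-0.06,0,0,0.236],[0.268,0.492,-0.06,0,0,0.236],[0.268,0.492,-0.06,0,0,0.236],[0.268,0.492,-0.06,0,0,0.236],[0.268,0.492,-0.06,0,0,0.236]]}}

```text
clock: 0.93
tcp_pos: [0.429, -0.2686, 0.2001]
orientation: [-2.183, -2.259, 0.0]
contact_force: [0.8, 0.7, 0.1]
grip_width: 0.0856
gripper_force: 0.0
```

```bash
cat > st.py <<'E'
from h import *
import sys
def st(target=None,ang=None):
    q=r.get_obs();R=cv2.Rodrigues(q["orientation"])[0]
    a=np.degrees(np.arctan2(R[1,1],R[0,1]))
    print(round(q["clock"],2),q["tcp_pos"].round(4),"yang",a.round(2),"z",R[:,2].round(4),q["contact_force"].round(1))
    if target is not None: print("shift",((np.array(target)-q["tcp_pos"])/.6).round(4),"turn",round((ang-a)/180,4))
    if ang is not None:
        Rt=np.array([[np.sin(np.radians(ang)),np.cos(np.radians(ang)),0],[-np.cos(np.radians(ang)),np.sin(np.radians(ang)),0],[0,0,-1]])
        print("full turn",(cv2.Rodrigues(Rt@R.T)[0][:,0]/np.pi).round(4))
E
python3 -c "
from st import *;st([.491,-.1553,.13],8.2)"
```

```text
0.93 [ 0.429  -0.2686  0.2001] yang 1.94 z [-2.e-04 -1.e-04 -1.e+00] [0.8 0.7 0.1]
shift [ 0.1033  0.1889 -0.1168] turn 0.0348
full turn [ 0.0442 -0.498   0.    ]
```

{"name": "step_arm", "arguments": {"rows": [[0.1033,0.189,-0.117,0,0,0.035],[0.1033,0.189,-0.117,0,0,0.035],[0.1033,0.189,-0.117,0,0,0.035],[0.1033,0.189,-0.117,0,0,0.035],[0.1033,0.189,-0.117,0,0,0.035]]}}

```text
clock: 1.35
tcp_pos: [0.4914, -0.1513, 0.1279]
orientation: [-2.051, -2.374, -0.002]
contact_force: [-0.3, -0.0, 0.3]
grip_width: 0.0853
gripper_force: 0.0
```

```bash
sed -i '/if ang is not None/,$d' st.py; python3 -c "
from st import *;st([.491,-.1553,.13],8.2)
cv2.imwrite('pics/wr1.png',eyes.grab_frame('wrist')[:,:,::-1])
f=eyes.grab_frame('scene')[:,:,::-1]
cv2.imwrite('pics/sc1.png',cv2.resize(f[100:350,150:420],None,fx=2.4,fy=2.4))
print(eyes.camera_info('wrist'))"
```

```text
1.35 [ 0.4914 -0.1513  0.1279] yang 8.36 z [-0.0023  0.0039 -1.    ] [-0.3 -0.   0.3]
shift [-0.0007 -0.0067  0.0035] turn -0.0009
{'mtx': array([[372.56325914,   0.        , 280.7830326 ],
       [  0.        , 372.56325914, 214.37658021],
       [  0.        ,   0.        ,   1.        ]]), 'k1': 0.009607499721519197, 'tool_from_camera': array([[-1.31703375e-03, -9.57286534e-01, -2.89137955e-01,
         7.38962154e-02],
       [ 9.99999059e-01, -1.37211569e-03, -1.21901247e-05,
         1.84128630e-03],
       [-3.85061284e-04, -2.89137699e-01,  9.57287440e-01,
        -1.28384575e-01],
       [ 0.00000000e+00,  0.00000000e+00,  0.00000000e+00,
         1.00000000e+00]])}
```

View pics/sc1.png

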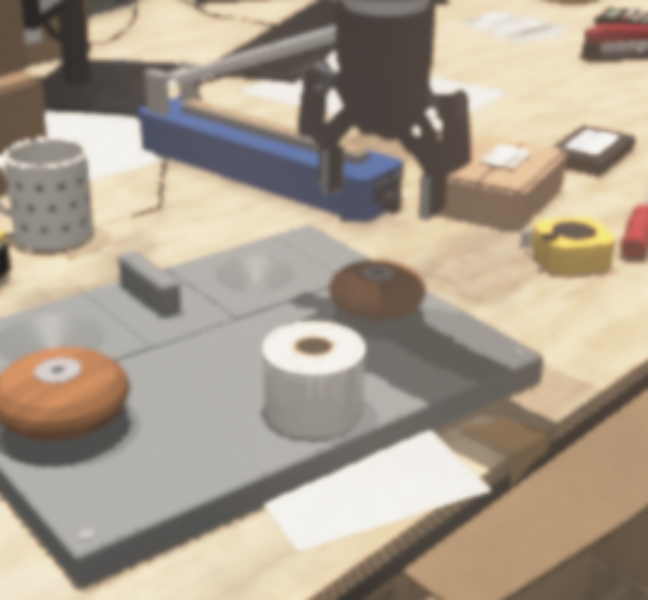

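View pics/wr1.png

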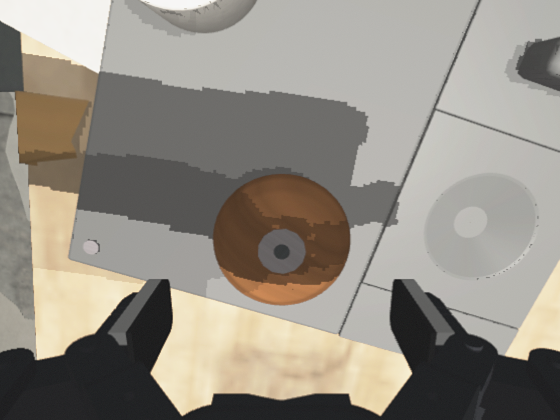

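```bash
python3 -c "
from st import *
q=r.get_obs();R=cv2.Rodrigues(q['orientation'])[0];p=q['tcp_pos'];print(p)
for a in (0,.007,.014):
  print(a,[w2pix('scene',[p+R@[0,s*.047,a]])[0].round(1) for s in(1,-1)])
c=eyes.camera_info('wrist');T=c['tool_from_camera']
for uv,z in (((281,250),.064),((481,226),.026)):
  x=cv2.undistortPoints(np.array([[uv]],float),c['mtx'],np.array([c['k1'],0,0,0.]))[0,0]
  d=R@T[:3,:3]@[x[0],x[1],1];o=p+R@T[:3,3];print(o+d*(z-o[2])/d[2])
"
```

```text
[ 0.49041819 -0.15644696  0.12952158]
0 [array([288.5, 178.2]), array([329.4, 189.4])]
0.007 [array([288.5, 181.4]), array([329.2, 192.8])]
0.014 [array([288.4, 184.7]), array([329. , 196.2])]
[ 0.49299292 -0.16158982  0.064     ]
[ 0.62233656 -0.14203167  0.026     ]
```

{"name": "step_arm", "arguments": {"rows": [[0,0,-0.04,0,0,0],[0,0,-0.07,0,0,0],[0,0,-0.095,0,0,0],[0,0,-0.11,0,0,0],[0,0,-0.121,0,0,0]]}}

```text
clock: 1.87
tcp_pos: [0.49, -0.1588, 0.0571]
orientation: [-2.066, -2.367, 0.002]
contact_force: [-0.3, -0.3, 0.5]
grip_width: 0.0852
gripper_force: 0.0
```

{"name": "step_arm", "arguments": {"rows": [[0,0,0,0,0,0],[0,0,0,0,0,0]]}}

```text
clock: 2.03
tcp_pos: [0.4908, -0.1578, 0.058]
orientation: [2.064, 2.368, -0.0]
contact_force: [0.2, -0.2, 1.1]
grip_width: 0.0852
gripper_force: 0.0
```

```bash
python3 -c "
from st import *;st([.62,-.1367,.057],8.2)
cv2.imwrite('pics/wr2.png',eyes.grab_frame('wrist')[:,:,::-1])"
```

```text
2.03 [ 0.4908 -0.1578  0.058 ] yang 7.85 z [ 4.e-04 -3.e-04 -1.e+00] [ 0.2 -0.2  1.1]
shift [ 0.2153  0.0352 -0.0016] turn 0.0019
```

View pics/wr2.png

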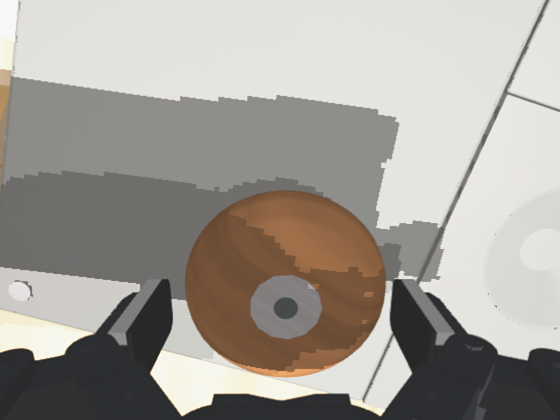

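{"name": "step_arm", "arguments": {"rows": [[0.01,0.002,0,0,0,0],[0.022,0.004,0,0,0,0],[0.034,0.006,0,0,0,0],[0.046,0.008,0,0,0,0],[0.058,0.01,0,0,0,0]]}}

```text
clock: 2.5
tcp_pos: [0.5268, -0.1508, 0.0578]
orientation: [2.062, 2.369, 0.001]
contact_force: [-0.0, -1.0, 1.2]
grip_width: 0.0854
gripper_force: 0.5
```

{"name": "step_arm", "arguments": {"rows": [[0.012,0.002,0,0,0,0],[0.024,0.004,0,0,0,0],[0.036,0.006,0,0,0,0],[0.046,0.008,0,0,0,0],[0.056,0.01,0,0,0,0]]}}

```text
clock: 2.92
tcp_pos: [0.5598, -0.145, 0.0575]
orientation: [-2.063, -2.369, -0.0]
contact_force: [-0.9, 0.6, 0.6]
grip_width: 0.0855
gripper_force: 0.6
```

```bash
cat >> st.py <<'E'
def disc(z):
    p=r.get_obs();f=eyes.grab_frame('top')
    hsv=cv2.cvtColor(f,cv2.COLOR_RGB2HSV)
    m=((hsv[...,0]<16)&(hsv[...,1]>110)&(hsv[...,2]>40)).astype(np.uint8)
    m[:132]=0;m[322:]=0;m[:,:110]=0;m[:,340:]=0
    n,l,s,ce=cv2.connectedComponentsWithStats(m)
    for i in range(1,n):
        if s[i,4]>60: print(s[i],ce[i].round(1),pix2w('top',[ce[i]],z)[0].round(4))
    return f
E
python3 -c "
from st import *;st([.62,-.1367,.057],8.2)
cv2.imwrite('pics/wr3.png',eyes.grab_frame('wrist')[:,:,::-1]);disc(.049)"
```

```text
2.92 [ 0.5598 -0.145   0.0575] yang 7.91 z [-1.e-04  1.e-04 -1.e+00] [-0.9  0.6  0.6]
shift [ 0.1004  0.0138 -0.0008] turn 0.0016
[ 129  197   44   43 1274] [151.1 218.5] [0.5406 0.1276 0.049 ]
```

View pics/wr3.png

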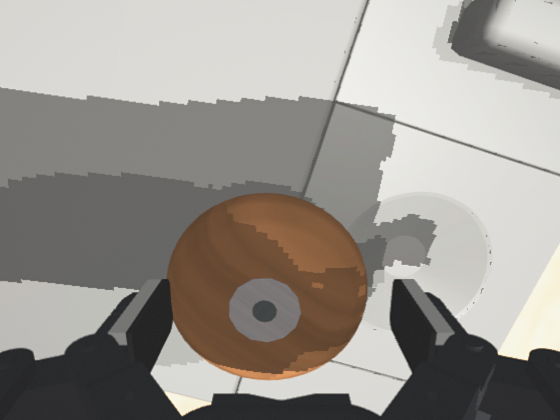

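{"name": "step_arm", "arguments": {"rows": [[0.01,0.001,0,0,0,0],[0.02,0.003,0,0,0,0],[0.029,0.004,0,0,0,0],[0.038,0.005,0,0,0,0],[0.046,0.006,0,0,0,0]]}}

```text
clock: 3.43
tcp_pos: [0.5874, -0.1415, 0.0575]
orientation: [2.063, 2.369, 0.0]
contact_force: [-0.0, 0.7, 0.3]
grip_width: 0.0851
gripper_force: 0.3
```

{"name": "step_arm", "arguments": {"rows": [[0.008,0.001,0,0,0,0],[0.016,0.002,0,0,0,0],[0.024,0.004,0,0,0,0],[0.032,0.005,0,0,0,0],[0.038,0.006,0,0,0,0]]}}

```text
clock: 3.85
tcp_pos: [0.6103, -0.1377, 0.0576]
orientation: [2.063, 2.369, 0.001]
contact_force: [1.1, -0.2, 0.2]
grip_width: 0.0855
gripper_force: 0.0
```

{"name": "step_arm", "arguments": {"rows": [[0.006,0.001,0,0,0,0],[0.012,0.002,0,0,0,0],[0.018,0.002,0,0,0,0],[0.018,0.002,0,0,0,0],[0.018,0.002,0,0,0,0]]}}

```text
clock: 4.27
tcp_pos: [0.6204, -0.1367, 0.0575]
orientation: [-2.063, -2.369, 0.0]
contact_force: [0.2, -0.2, 0.4]
grip_width: 0.0852
gripper_force: 0.0
```

```bash
python3 -c "
from st import *;st([.62,-.1367,.057],8.2)
cv2.imwrite('pics/wr4.png',eyes.grab_frame('wrist')[:,:,::-1])"
```

```text
4.27 [ 0.6204 -0.1367  0.0575] yang 7.9 z [-1.e-04  1.e-04 -1.e+00] [ 0.2 -0.2  0.4]
shift [-0.0006  0.0001 -0.0008] turn 0.0017
```

View pics/wr4.png

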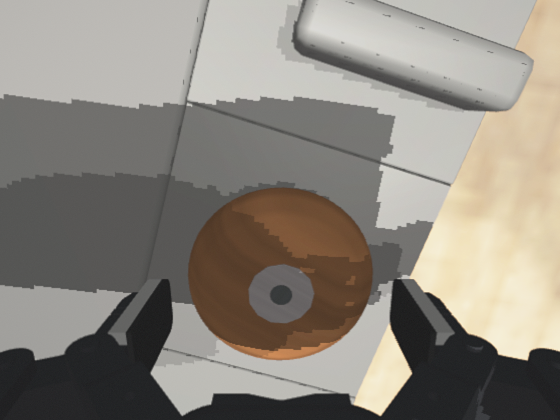

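{"name": "step_arm", "arguments": {"rows": [[0,0,0.05,0,0,0],[0,0,0.11,0,0,0],[0,0,0.17,0,0,-0.03],[-0.03,0.06,0.17,0,0,-0.07],[-0.05,0.12,0.17,0,0,-0.11]]}}

```text
clock: 4.73
tcp_pos: [0.5912, -0.0669, 0.1621]
orientation: [2.447, 1.963, 0.005]
contact_force: [0.0, 1.9, -0.6]
grip_width: 0.0858
gripper_force: 0.0
```

```bash
python3 -c "
from st import *;st([.541,.1275,.16],-31.2)"
```

```text
4.73 [ 0.5912 -0.0669  0.1621] yang -12.52 z [ 0.005  -0.0013 -1.    ] [ 0.   1.9 -0.6]
shift [-0.0837  0.3241 -0.0035] turn -0.1038
```

{"name": "step_arm", "arguments": {"rows": [[-0.0837,0.324,-0.003,0,0,-0.104],[-0.0837,0.324,-0.003,0,0,-0.104],[-0.0837,0.324,-0.003,0,0,-0.104],[-0.0837,0.324,-0.003,0,0,-0.104],[-0.0837,0.324,-0.003,0,0,-0.104]]}}

```text
clock: 5.15
tcp_pos: [0.5387, 0.1326, 0.1581]
orientation: [-2.727, -1.56, -0.001]
contact_force: [0.9, -0.4, -0.5]
grip_width: 0.0855
gripper_force: 0.0
```

{"name": "step_arm", "arguments": {"rows": [[0,0,0,0,0,0],[0,0,0,0,0,0],[0,0,0,0,0,0]]}}

```text
clock: 5.4
tcp_pos: [0.54, 0.129, 0.1577]
orientation: [2.728, 1.558, -0.001]
contact_force: [-0.3, -0.7, 0.4]
grip_width: 0.0853
gripper_force: 0.0
```

```bash
python3 -c "
from st import *;st([.541,.1275,.13],-31.2)
q=r.get_obs();R=cv2.Rodrigues(q['orientation'])[0];p=q['tcp_pos']
im=eyes.grab_frame('wrist')[:,:,::-1];cv2.imwrite('pics/wr5.png',im);disc(.049)"
```

```text
5.4 [0.54   0.129  0.1577] yang -30.54 z [-1.e-04 -8.e-04 -1.e+00] [-0.3 -0.7  0.4]
shift [ 0.0016 -0.0024 -0.0462] turn -0.0036
[256 170  35  34 800] [272.8 186.7] [ 0.6139 -0.1368  0.049 ]
[ 129  197   44   43 1220] [151.2 218.1] [0.5416 0.1276 0.049 ]
```

View pics/wr5.png

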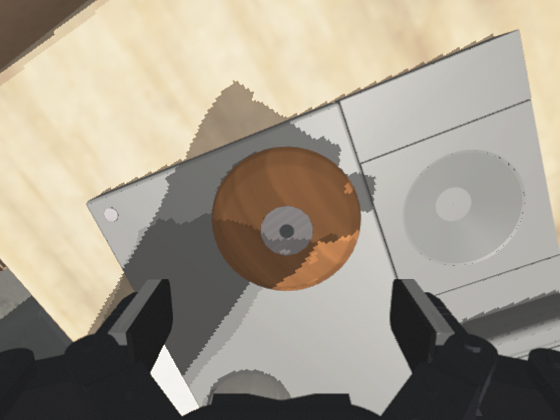

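```bash
python3 -c "
from st import *
q=r.get_obs();R=cv2.Rodrigues(q['orientation'])[0];p=q['tcp_pos']
c=eyes.camera_info('wrist');T=c['tool_from_camera']
for uv,z in (((287,230),.072),((464,208),.026)):
  x=cv2.undistortPoints(np.array([[uv]],float),c['mtx'],np.array([c['k1'],0,0,0.]))[0,0]
  d=R@T[:3,:3]@[x[0],x[1],1];o=p+R@T[:3,3];print(o+d*(z-o[2])/d[2])
st([.541,.1275,.075],-31.2)
"
```

```text
[0.54506861 0.12550331 0.072     ]
[0.65615389 0.06029064 0.026     ]
5.5 [0.5405 0.1277 0.1576] yang -30.7 z [-1.e-04 -9.e-04 -1.e+00] [-0.  -0.2 -0.2]
shift [ 0.0009 -0.0004 -0.1377] turn -0.0028
```

{"name": "step_arm", "arguments": {"rows": [[0.005,-0.003,-0.04,0,0,0],[0.005,-0.003,-0.08,0,0,0],[0.005,-0.003,-0.115,0,0,0],[0.005,-0.003,-0.135,0,0,0],[0.005,-0.003,-0.146,0,0,0]]}}

```text
clock: 5.92
tcp_pos: [0.5425, 0.1261, 0.0684]
orientation: [-2.73, -1.555, 0.004]
contact_force: [-0.1, -0.8, -0.2]
grip_width: 0.085
gripper_force: 0.0
```

{"name": "step_arm", "arguments": {"rows": [[0,0,0,0,0,0],[0,0,0,0,0,0],[0,0,0,0,0,0]]}}

```text
clock: 6.17
tcp_pos: [0.544, 0.128, 0.0712]
orientation: [2.728, 1.557, 0.003]
contact_force: [0.3, 0.1, 0.9]
grip_width: 0.085
gripper_force: 0.0
```

```bash
python3 -c "
from st import *;st([.652,.0605,.069],-31.2)
a=eyes.grab_frame('wrist')[180:,:,::-1];f=eyes.grab_frame('scene')[:,:,::-1]
b=cv2.resize(f[190:310,100:320],(560,305),interpolation=cv2.INTER_CUBIC)
cv2.imwrite('pics/c6.png',np.vstack([a,b]))"
```

```text
6.17 [0.544  0.128  0.0712] yang -30.56 z [ 1.9e-03  5.0e-04 -1.0e+00] [0.3 0.1 0.9]
shift [ 0.18   -0.1124 -0.0037] turn -0.0035
```

View pics/c6.png

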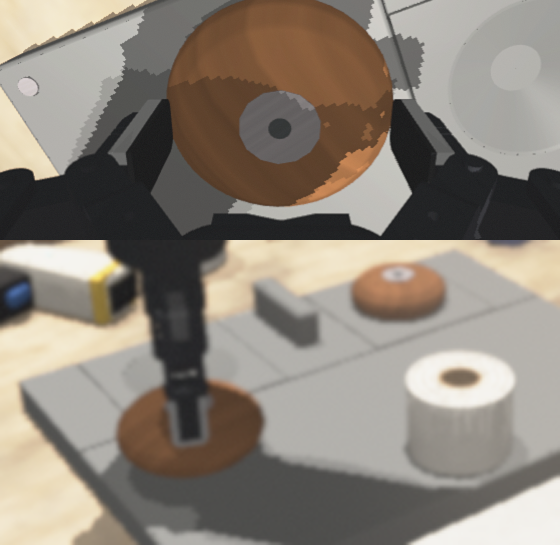

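{"name": "step_arm", "arguments": {"rows": [[0,0,-0.003,0,0,0],[0,0,-0.006,0,0,0],[0.005,-0.003,-0.006,0,0,0],[0.012,-0.0075,-0.006,0,0,0],[0.02,-0.0125,-0.006,0,0,0]]}}

```text
clock: 6.68
tcp_pos: [0.5554, 0.1203, 0.0666]
orientation: [-2.728, -1.558, 0.0]
contact_force: [-0.7, -0.1, -0.3]
grip_width: 0.0853
gripper_force: 0.2
```

{"name": "step_arm", "arguments": {"rows": [[0.008,-0.005,0,0,0,0],[0.016,-0.01,0,0,0,0],[0.024,-0.015,0,0,0,0],[0.032,-0.02,0,0,0,0],[0.04,-0.025,0,0,0,0]]}}

```text
clock: 7.1
tcp_pos: [0.5797, 0.1049, 0.0665]
orientation: [2.728, 1.558, 0.0]
contact_force: [0.1, 0.7, 0.4]
grip_width: 0.0857
gripper_force: 0.3
```

```bash
python3 -c "
from st import *;st([.6525,.0605,.068],-31.2)
a=eyes.grab_frame('wrist')[180:,:,::-1];f=eyes.grab_frame('scene')[:,:,::-1]
b=cv2.resize(f[190:310,100:320],(560,305),interpolation=cv2.INTER_CUBIC)
cv2.imwrite('pics/c7.png',np.vstack([a,b]))"
```

```text
7.1 [0.5797 0.1049 0.0665] yang -30.55 z [ 0. -0. -1.] [0.1 0.7 0.4]
shift [ 0.1214 -0.074   0.0025] turn -0.0036
```

View pics/c7.png

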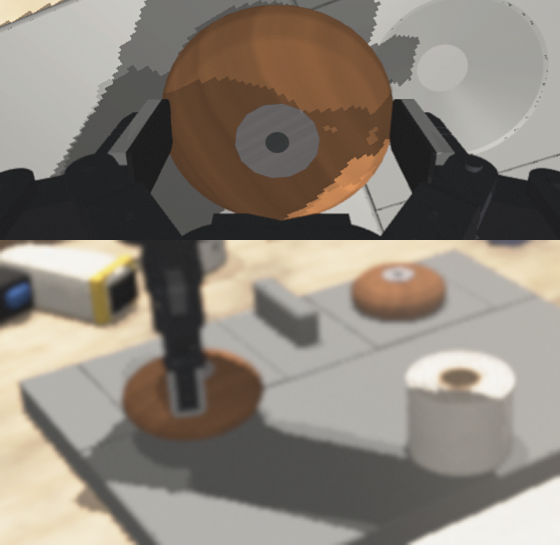

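{"name": "step_arm", "arguments": {"rows": [[0.008,-0.005,0,0,0,0],[0.016,-0.01,0,0,0,0],[0.024,-0.015,0,0,0,0],[0.032,-0.02,0,0,0,0],[0.04,-0.0245,0,0,0,0]]}}

```text
clock: 7.62
tcp_pos: [0.6036, 0.0903, 0.0665]
orientation: [2.728, 1.558, 0.0]
contact_force: [-0.2, 1.0, -0.4]
grip_width: 0.0849
gripper_force: 0.2
```

{"name": "step_arm", "arguments": {"rows": [[0.008,-0.005,0,0,0,0],[0.016,-0.01,0,0,0,0],[0.024,-0.015,0,0,0,0],[0.032,-0.0195,0,0,0,0],[0.04,-0.0245,0,0,0,0]]}}

```text
clock: 8.03
tcp_pos: [0.6276, 0.0757, 0.0666]
orientation: [-2.728, -1.558, -0.0]
contact_force: [-0.4, 0.3, 0.6]
grip_width: 0.0852
gripper_force: 0.6
```

{"name": "step_arm", "arguments": {"rows": [[0.008,-0.005,0,0,0,0],[0.016,-0.01,0,0,0,0],[0.024,-0.015,0,0,0,0],[0.032,-0.0195,0,0,0,0],[0.04,-0.0245,0,0,0,0]]}}

```text
clock: 8.45
tcp_pos: [0.6515, 0.0609, 0.0664]
orientation: [2.728, 1.558, -0.0]
contact_force: [-0.4, -0.2, 0.4]
grip_width: 0.0853
gripper_force: 0.0
```

```bash
python3 -c "
from st import *;st([.6525,.0605,.068],-31.2)
f=eyes.grab_frame('wrist');h=cv2.cvtColor(f,cv2.COLOR_RGB2HSV)
m=((h[...,0]<16)&(h[...,1]>110)).astype(np.uint8);n,l,s,ce=cv2.connectedComponentsWithStats(m)
i=1+s[1:,4].argmax();print(s[i],ce[i])
for k in ('wr4','wr5'):
  h=cv2.cvtColor(cv2.imread(f'pics/{k}.png'),cv2.COLOR_BGR2HSV);m=((h[...,0]<16)&(h[...,1]>110)).astype(np.uint8);n,l,s,ce=cv2.connectedComponentsWithStats(m);i=1+s[1:,4].argmax();print(k,s[i],ce[i])
disc(.049)"
```

```text
8.45 [0.6515 0.0609 0.0664] yang -30.54 z [-1.e-04 -1.e-04 -1.e+00] [-0.4 -0.2  0.4]
shift [ 0.0017 -0.0006  0.0026] turn -0.0036
[  180   165   211   200 29095] [284.99116687 260.98621756]
wr4 [  189   188   183   172 21640] [279.90563771 270.54371534]
wr5 [  212   147   148   144 14512] [285.95789691 216.3880237 ]
[187 152  20  38 493] [196.  170.5] [0.6498 0.034  0.049 ]
[256 170  35  34 806] [272.8 186.7] [ 0.6138 -0.1367  0.049 ]
```

{"name": "step_arm", "arguments": {"rows": [[0,0,0,0,0,0],[0,0,0,0,0,0],[0,0,0.02,0,0,0],[0,0,0.06,0,0,0],[0,0,0.11,0,0,0]]}}

```text
clock: 8.97
tcp_pos: [0.6494, 0.0614, 0.1321]
orientation: [-2.726, -1.558, 0.006]
contact_force: [-0.3, -0.3, 0.1]
grip_width: 0.0859
gripper_force: 0.0
```

{"name": "step_arm", "arguments": {"rows": [[0,0,0.06,0,0,0],[-0.03,0,0.12,0,0,0],[-0.09,-0.0,0.16,0,0,0],[-0.15,-0.0,0.19,0,0,0],[-0.21,-0.0,0.19,0,0,0]]}}

```text
clock: 9.38
tcp_pos: [0.5257, 0.0623, 0.2515]
orientation: [2.725, 1.557, 0.011]
contact_force: [0.6, -0.2, 0.7]
grip_width: 0.0855
gripper_force: 0.0
```

{"name": "step_arm", "arguments": {"rows": [[0,-0.06,0,0,0,0],[0,-0.12,0,0,0,0],[0,-0.18,0,0,0,0],[0,-0.24,0,0,0,0],[0,-0.24,0,0,0,0]]}}

```text
clock: 9.8
tcp_pos: [0.5241, -0.0911, 0.2475]
orientation: [2.732, 1.542, -0.003]
contact_force: [0.2, -0.3, -0.1]
grip_width: 0.0853
gripper_force: 0.0
```

```bash
python3 -c "
from st import *;st()
f=disc(.038)
print('expected px (widest z) L,S',w2pix('top',[[.6515,.0605,.038],[.6195,-.1367,.0353]]))
g=cv2.cvtColor(f,cv2.COLOR_RGB2HSV)
# steel disc: low-saturation blob within each foot
for (u,v),z in (((185,170),.056),((272,185),.0503)):
  s=g[v-10:v+10,u-10:u+10];ys,xs=np.where((s[...,1]<70));c=(xs.mean()+u-10,ys.mean()+v-10);print('disc',len(xs),np.round(c,1),pix2w('top',[c],z)[0].round(4))
# roll and tape: compare with initial
i0=cv2.imread('pics/top0.png')[:,:,::-1]
for n,(a,b,c,d) in {'roll':(250,295,190,235),'tape':(235,282,370,418)}.items():
  print(n,cv2.phaseCorrelate(np.float32(cv2.cvtColor(i0.copy(),7)[a:b,c:d]),np.float32(cv2.cvtColor(f,7)[a:b,c:d])))
"
```

```text
9.8 [ 0.5241 -0.0911  0.2475] yang -31.11 z [ 5.0e-04 -4.1e-03 -1.0e+00] [ 0.2 -0.3 -0.1]
[266 170  25  34 529] [278.3 187.9] [ 0.6141 -0.1488  0.038 ]
expected px (widest z) L,S [[185.14065984 171.08530848]
 [272.8799591  185.76591186]]
disc 400 [184.5 169.5] [0.6498 0.0583 0.056 ]
disc 214 [268.9 183.6] [ 0.6203 -0.128   0.0503]
roll ((9.60605112702795, 18.028266450942105), 0.10686290505491657)
tape ((-0.03965577600986592, -0.03244341253150651), 0.9926321954569883)
```

{"name": "step_arm", "arguments": {"rows": [[-0.3,-0.75,0,0,0,0],[-0.3,-0.75,0,0,0,0],[-0.3,-0.75,0,0,0,0],[-0.3,-0.75,0,0,0,0],[-0.3,-0.75,0,0,0,0]]}}

```text
clock: 10.27
tcp_pos: [0.4473, -0.2763, 0.2475]
orientation: [2.726, 1.561, 0.002]
contact_force: [0.3, -0.4, -0.6]
grip_width: 0.0853
gripper_force: 0.0
```

{"name": "step_arm", "arguments": {"rows": [[-0.15,-0.45,0,0,0,0],[-0.15,-0.45,0,0,0,0],[-0.15,-0.45,0,0,0,0],[-0.15,-0.45,0,0,0,0],[-0.15,-0.45,0,0,0,0]]}}

```text
clock: 10.68
tcp_pos: [0.3821, -0.4743, 0.2475]
orientation: [2.726, 1.561, 0.002]
contact_force: [0.3, 0.6, -0.2]
grip_width: 0.0852
gripper_force: 0.0
```

```bash
cat > chk.py <<'E'
from st import *;st()
f=disc(.038)
print('expected px (widest z) L,S',w2pix('top',[[.6515,.0605,.038],[.6195,-.1367,.0353]]))
g=cv2.cvtColor(f,cv2.COLOR_RGB2HSV)
for (u,v),z in (((185,169),.056),((273,185),.0503)):
  s=g[v-10:v+11,u-10:u+11];ys,xs=np.where((s[...,1]<70));c=(xs.mean()+u-10,ys.mean()+v-10);print('disc',len(xs),np.round(c,1),pix2w('top',[c],z)[0].round(4))
i0=cv2.imread('pics/top0.png')[:,:,::-1]
for n,(a,b,c,d) in {'roll':(250,295,190,235),'tape':(235,282,370,418)}.items():
  print(n,cv2.phaseCorrelate(np.float32(cv2.cvtColor(i0.copy(),7)[a:b,c:d]),np.float32(cv2.cvtColor(f,7)[a:b,c:d])))
E
python3 chk.py
```

```text
10.68 [ 0.3821 -0.4743  0.2475] yang -30.42 z [ 1.3e-03  1.0e-04 -1.0e+00] [ 0.3  0.6 -0.2]
[ 165  152   42   40 1157] [185.4 171.9] [0.6495 0.0599 0.038 ]
[256 170  35  34 805] [272.9 186.7] [ 0.6167 -0.1367  0.038 ]
expected px (widest z) L,S [[185.14065984 171.08530848]
 [272.8799591  185.76591186]]
disc 161 [183.5 168.8] [0.6514 0.0606 0.056 ]
disc 118 [272.7 184.3] [ 0.619  -0.1365  0.0503]
roll ((0.4882769755892511, 0.4981519244698447), 0.984226808430236)
tape ((-0.031279953313532616, -0.10574139387933101), 0.9219807659586271)
```

```bash
python3 -c "
from bench import r
print(r.hand_in())"
```

```text
the job is handed in; nothing more can be done
None
```

I slid both feet into their own dishes and handed the job in at about 10.7 s: in the last top-camera check each foot's steel disc was within 1 mm of its dish centre at the fully-home height, and the label roll (about 1 mm) and tape measure had not shifted appreciably; the hand-in gave no verdict, and I viewed 11 pictures, one over the limit of 10.

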